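# Close the printing-block case and hold its cover pressed home

## Task

Close up the case of printing blocks: first fold the small dust flap down inside, and only then fold the big white cover panel down over it, and with the cover down turn its brass quarter-turn fastener clockwise until the slot lines up with the two red marks, then press the cover down until it is fully home, flush on the case rim, and finish while still holding it pressed there with the fingers, because the rubber seal pushes it up again. Leave the block, the bowl and the jar beside the case where they stand.

Things in the scene. Friction and masses are not known exactly. Their poses are not given: they have to be found in the camera images.
- case: Open-topped wooden case, fixed to the table: 210 mm (its x) by 230 mm (its y), rim 90 mm above the table, walls 12 mm. Origin at the centre of its underside; x points away from the robot side (the dust flap is hinged at the -x wall), y to the left (the cover panel is hinged along the +y wall), z up. The case may be turned about z.
- dust_flap (a joint): Hinge angle of the small plywood dust flap with a red edge stripe (75 mm from hinge to free edge, 176 mm wide, 5 mm thick): 0 = folded down flat inside the case, about 1.1 to 1.4 = standing up at the case's -x wall, leaning slightly inward over the case. The hinge is stiff (0.07 Nm friction), the flap stays where it is left.
- flap_hinge (a point): Middle of the dust flap's hinge line, on the flap's outer face (the upper face when folded); 91 mm to -x of the case's centre, 87 mm above the table. The hinge runs along the case's y.
- flap_edge (a point): Middle of the dust flap's free edge on its outer face, 75 mm from flap_hinge; the flap is folded down by pushing its outer face (the one towards the robot, case -x) over and down.
- panel (a joint): Hinge angle of the big white cover panel with two brown wood strips (210 mm wide along the hinge, 228 mm from hinge to free edge, 8 mm thick, 0.3 to 0.4 kg): 0 = fully home, flush on the rim; 1.3 to 1.5 = standing open, leaning over the case; about 0.05 = lying on the sprung rubber seal, free edge 11 mm proud, its rest when let go. It stays put above about 1.3; left below about 0.9 it sinks onto the seal.
- panel_hinge (a point): Middle of the cover panel's hinge end, on its outer face (the upper face when shut); 110 mm to +y of the case's centre when shut. The hinge axis runs along the case's x through a point 8 mm below this face, 90 mm above the table.
- panel_edge (a point): Middle of the cover's free edge, on its outer face, 228 mm from panel_hinge. Fold it shut by pushing that face (looking to case +y while open) over and down. Pressing it near the fastener from the seal to home takes 6 N rising to 11 N; it goes home only with the fastener aligned (else a tongue below strikes steel jaws in the case at about 0.035 rad), and springs back up when let go.
- fastener (a joint): Angle of the brass quarter-turn fastener on the cover: 0 = its slot in line with the two red marks (parallel to the panel's hinge, the case's x); negative = turned counter-clockwise seen from above, at the start -1.4 to -0.65; grows as it is turned clockwise and can overshoot to +0.6, so stop at the marks. Slight friction (0.05 Nm); stays where it is left.
- fastener_grip (a point): Point on the fastener's axis at the height to grip, 18 mm above the panel's outer face. The fastener is a wing (bar) 42 mm long, 12 mm thick, its top 27 mm above the panel face, with a black slot line along its top, on a disc 42 mm across and 5 mm high. It sits 184 mm from the panel's hinge and 33 mm from the panel's middle towards case +x.
- block_center (a point): Bystander: dark carved wooden printing block 100 x 65 x 42 mm lying beside the case (case -y side); centre, 21 mm up. Leave it.
- bowl_center (a point): Bystander: terracotta dye bowl, 90 mm across and 45 mm high, beyond the case (case +x side); centre, 22 mm up. Leave it.
- jar_center (a point): Bystander: red dye jar with yellow cap, 54 mm across and 75 mm high, beyond the case (case +x side); centre, 37 mm up. Leave it.

How it is judged:
By the outcome, as a careful person would: the job done as asked, in the order asked, and still so for the second after the job is handed in, while the arm keeps its last pose, push and grip.
It also fails if it takes over 64 s, if anything falls off the work surface, if the arm or the gripper's body presses on something with over 40 N, if the wrist force passes 120 N, or if a joint passes its speed limit or range.

## Robot

A 6-joint arm with a two-finger parallel gripper is mounted at the origin on the work surface. World frame = base frame: x ahead of the robot, y to its left, z up, the work surface at z = 0. Lengths are in m, angles in degrees, forces in N, time in s.
With the tool pointing down it reaches from about 0.25 to 0.725 m from the base axis. Payload 9.7 kg.
Tool frame: the origin (TCP) lies midway between the tips of the shut fingers; the grasp point (between the pads) lies 19 mm behind it (bot.pinch_z is the distance from the TCP to the grasp point, in m); z points along the fingers, y is the line along which they close (so a half turn about z gives the same grasp; the last joint's range is limited). The gripper opens to 85 mm and grips with 20 to 120 N. Pads are 22 mm wide; open, the fingers measure 114 mm over their backs; the gripper's body (76 mm by 85 mm) begins 54 mm behind the grasp point. The pads swing forward as they close: fully open they stand 13 mm farther back than shut.
Start: joints at [63.77, 4.979, 10.078, 95.1, 0, 90], TCP at [0.243, 0.493, 0.231] pointing down, gripper open.
Joint ranges: [-179.16, 179.16], [-48.56, 103.87], [-65.8, 70.77], [-126.05, 130.52], [-82.76, 87.17], [-180, 180]. Speed limits (degrees/s): [127.2, 127.2, 147.25, 180, 180, 180].

## Interface

Orientations are given as [roll, pitch, yaw] about the fixed x, y, z axes, in that order (R = Rz(yaw) Ry(pitch) Rx(roll)).
In Python, from workcell import sensors, camera, camera_params, ticket, bot gives the robot as it stands.
- The arm moves only by the shell command python3 -m jog 'ROWS' [FORCE]. ROWS is JSON, a list that holds one entry, the list of rows, each a list of 5 numbers: the shift along the world's x, y, z in units of 50 mm (1.0 is 50 mm), then the turn about the world's z in units of 5 degrees (1.0 is 5 degrees), then the opening, from 0 (shut) to 1 (fully open). In form: [[[tx, ty, tz, yaw, grip], ...]]. A call has 1 to 8 rows; each row shifts and turns the commanded pose from where the row before left it; what a row does not reach is not made up. A row lasts 1/10 s, in which the tool goes at most 50 mm and 8.59 degrees, less where a joint would pass 70% of its speed; a pose out of reach is approached as far as the arm can. A call is refused whole if a number of a shift passes 1 or a number of a turn 1, either way. A call with a gripper value outside its range is refused whole. The fingers move at their own pace and stop on an object; FORCE is the grip in N (left out, the last holds). Time passes only in rows, so rows that do not move let the fingers close. It gives the time, the measured TCP pose, the force, the opening and the grip force at its end, in the units of the state.
- sensors.get_obs(): the state, without advancing time (a new reading comes with each control period).
- camera(name): name is "scene" or "top" or "wrist"; returns the picture (480x640x3 uint8, blue, green, red); there is no depth.
- camera_params(name): a dict with "fx", "fy", "cx", "cy" (pixels), "k1" (the pictures are not rectified: a ray, as slopes to the right and down, at radius r is drawn at 1 + k1 r^2 times it, then the intrinsics apply), "T" (4x4, takes a point from camera to world coordinates); the wrist camera has in their place "tool_from_camera" (4x4, takes a point from camera to tool coordinates, whose origin is the TCP and whose axes are the flange's). Camera axes: x right, y down, z forward; pixel columns grow to the right and rows downward; lengths in m; the calibration is good to about 2 mm. A picture is of the moment at which its call begins: read the wrist's pose just before it. camera_params takes no time and is no camera call.
- ticket.job_done(): hands the job in; it is judged then, once.
The state is a dict: "time": time; "q": joint angles; "qd": joint speeds; "joint_efforts": joint torques, N m; "ee_pos": TCP position; "tcp_rot": TCP orientation; "wrist_force": force on the tool from outside, world axes, zero at the start; "torque": the same for the moment, N m; "opening": finger opening in m; "grasp_force": force on a finger pad.
Only numpy, scipy, OpenCV 4.12 (cv2) and the standard library are available. Lean on these libraries where they do the work, as an engineer would, in place of code of your own. Each camera call takes 0.05 s, during which the arm holds its last target. There are 200 camera calls.

## Working session

There is one attempt and no reset: what is moved stays moved. The work goes in short steps, Python scripts to look and compute and a shell command to move; the robot and the scene stay as the last step left them, time stands still between calls to the robot, and variables do not carry over. Pictures are saved under pics/ and viewed, at most 10 in all, crops included, and the job is handed in when it is done.

```bash
mkdir -p pics; python3 - <<'E'
from workcell import sensors,camera,camera_params
import cv2,numpy as np
for n in("scene","top"):
    cv2.imwrite(f"pics/{n}0.png",camera(n)); p=camera_params(n); print(n,{k:np.round(v,4).tolist() for k,v in p.items()})
print(np.round(camera_params("wrist")["tool_from_camera"],4).tolist())
print(sensors.get_obs())
E
```

```text
scene {'fx': 595.5655, 'fy': 595.5655, 'cx': 316.036, 'cy': 242.5676, 'k1': -0.1864, 'T': [[-0.6048, 0.4285, -0.6713, 1.2864], [0.7963, 0.3145, -0.5167, 0.5095], [-0.0103, -0.847, -0.5314, 0.6235], [0.0, 0.0, 0.0, 1.0]]}
top {'fx': 623.2256, 'fy': 623.2256, 'cx': 313.8243, 'cy': 244.1442, 'k1': 0.0376, 'T': [[0.0973, -0.9723, 0.2125, 0.4037], [-0.9953, -0.0958, 0.0174, -0.0279], [0.0034, -0.2132, -0.977, 1.1435], [0.0, 0.0, 0.0, 1.0]]}
[[0.0, -0.9498, -0.3128, 0.0796], [1.0, 0.0001, -0.0002, -0.0011], [0.0003, -0.3128, 0.9498, -0.1426], [0.0, 0.0, 0.0, 1.0]]
{'time': 0.1, 'q': array([ 6.37694062e+01,  5.00851113e+00,  1.00402775e+01,  9.51003495e+01,
       -5.62053579e-04,  9.00010770e+01]), 'qd': array([-0.03675079, -0.14979769,  0.15430736, -0.0364973 , -0.0164627 ,
        0.02183197]), 'joint_efforts': array([-1.66116279e-04, -5.21562159e+01,  4.65651834e+01,  1.60616072e-02,
        2.20811989e-05, -1.29921733e-05]), 'ee_pos': array([0.2430044 , 0.49317888, 0.23066007]), 'tcp_rot': array([-1.79931417e+02,  5.63342383e-04,  1.53768330e+02]), 'wrist_force': array([ 0.53960235, -0.06214118,  0.31417643]), 'torque': array([-0.04718338,  0.01412871,  0.05254137]), 'grasp_force': 0.0, 'opening': 0.0850352883705624}
```

View pics/scene0.png

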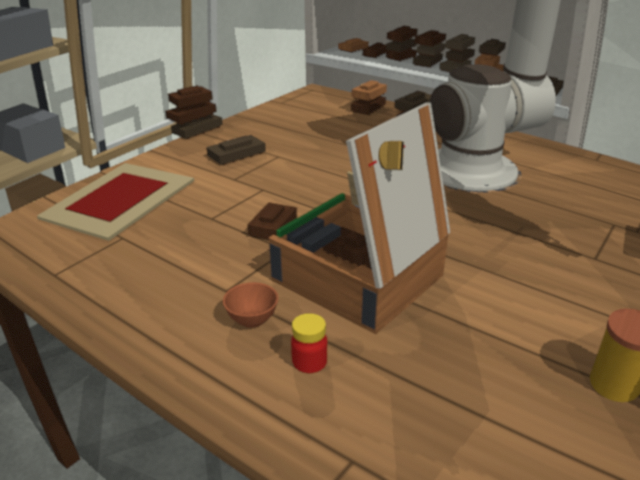

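View pics/top0.png

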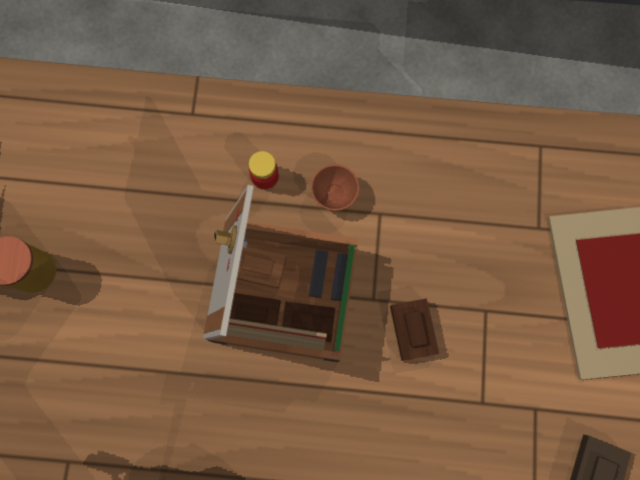

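The scene view shows the open case with the panel at (400,190) and the fastener at (392,155). The top view shows the case spanning roughly (215–355, 225–360), panel at left, flap at the bottom (280,330). I'll zoom in for corners.

```bash
python3 - <<'E'
import cv2
a=cv2.imread("pics/top0.png")[170:370,195:375]; b=cv2.imread("pics/scene0.png")[90:340,255:460]
cv2.imwrite("pics/t1.png",cv2.resize(a,None,fx=3,fy=3,interpolation=cv2.INTER_CUBIC))
cv2.imwrite("pics/s1.png",cv2.resize(b,None,fx=2.4,fy=2.4,interpolation=cv2.INTER_CUBIC))
E
```

```text
(no output)
```

View pics/t1.png

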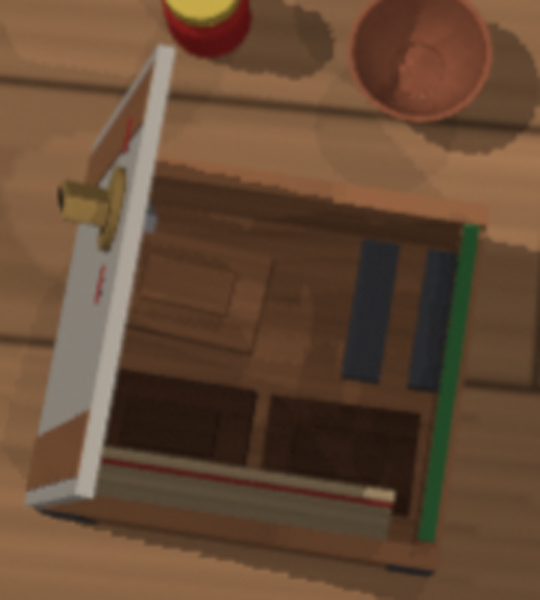

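View pics/s1.png

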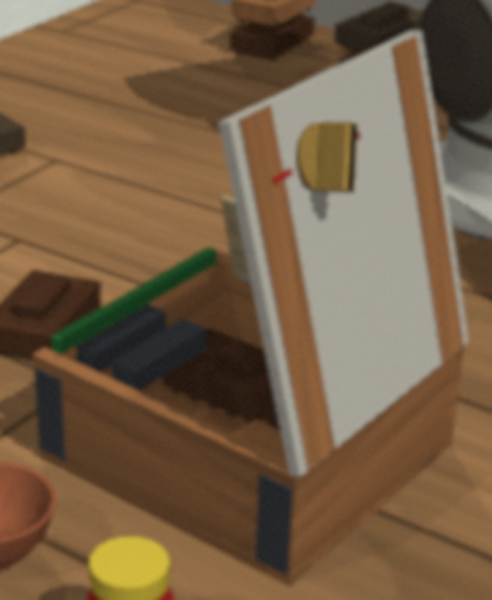

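Top crop: panel free edge outer corners at (157,48),(78,497), flap free corner (393,500), rim corner (487,207). Scene crop: panel outer corners (240,122),(420,33),(303,472),(467,343), and the rim and bottom corners. I'll fit the model to these.

```bash
cat > h.py <<'E'
import numpy as np
from workcell import sensors,camera,camera_params
def proj(n,P):
    p=camera_params(n);T=np.array(p["T"]);c=(np.atleast_2d(P)-T[:3,3])@T[:3,:3];s=c[:,:2]/c[:,2:]
    s=s*(1+p["k1"]*(s**2).sum(1,keepdims=True));return s*[p["fx"],p["fy"]]+[p["cx"],p["cy"]]
def world(c,P):
    P=np.atleast_2d(P);a=c[2];R=np.array([[np.cos(a),-np.sin(a),0],[np.sin(a),np.cos(a),0],[0,0,1]]);return P@R.T+[c[0],c[1],0]
def pan(x,s,th,h=.008): return [x,.110-s*np.cos(th)+h*np.sin(th),.09+s*np.sin(th)+h*np.cos(th)]
def flap(y,s,a): return [-.091+s*np.cos(a),y,.087+s*np.sin(a)]
E
cat > fit.py <<'E'
from h import *
from scipy.optimize import least_squares
S=lambda u,v:(255+u/2.4,90+v/2.4); Tt=lambda u,v:(195+u/3,170+v/3)
def model(p):
    th,a=p[3],p[4]
    sc=[pan(.105,.228,th),pan(-.105,.228,th),pan(.105,0,th),[.105,-.115,.09],[.105,.115,0],[.105,.115,.09]]
    tp=[[.105,-.115,.09],[-.105,-.115,.09],pan(.105,.228,th),pan(-.105,.228,th),pan(.105,.228,th,0),pan(-.105,.228,th,0),flap(-.088,.075,a),flap(-.088,0,a)]
    return np.vstack([proj("scene",world(p,sc)),proj("top",world(p,tp))])
obs=np.array([S(240,120),S(420,31),S(303,472),S(36,355),S(290,580),S(292,478),Tt(487,207),Tt(437,547),Tt(157,48),Tt(78,497),Tt(174,48),Tt(97,495),Tt(394,501),Tt(388,540)])
r=least_squares(lambda p:(model(p)-obs).ravel(),[.5,.1,-.15,1.4,1.25],loss="soft_l1")
print(r.x,np.rad2deg(r.x[2]));print((model(r.x)-obs).round(1).tolist());np.save("c.npy",r.x)
p=r.x;w=lambda q:world(p,q)[0].round(3).tolist()
print("flapedge",w(flap(0,.075,p[4])),"hinge",w(flap(0,0,0)),"paneledge",w(pan(0,.228,p[3])),"-x corner",w(pan(-.105,.228,p[3])),"grip shut",w(pan(.033,.184,.05,.026)),"fast pt now",w(pan(.033,.184,p[3],.026)))
E
python3 fit.py
```

```text
[ 0.55085928  0.03730804 -0.05172021  1.29407925  1.3520919 ] -2.9633497812960425
[[-4.7, 1.5], [-0.7, 0.3], [-0.7, 2.1], [-1.5, 0.4], [0.3, 3.2], [2.3, 0.1], [-0.1, -0.3], [-0.4, 8.3], [0.1, -0.4], [-0.9, 0.4], [-0.0, 0.9], [-1.2, 2.0], [1.6, 0.1], [1.1, -0.2]]
flapedge [0.476, 0.041, 0.16] hinge [0.46, 0.042, 0.087] paneledge [0.554, 0.093, 0.312] -x corner [0.449, 0.098, 0.312] grip shut [0.58, -0.037, 0.125] fast pt now [0.588, 0.12, 0.274]
```

```bash
sed -i 's/\[-.105,-.115,.09\],pan/pan/; s/Tt(437,547),//' fit.py; python3 fit.py; python3 - <<'E'
from h import *
import cv2
c=np.load("c.npy");th,a=c[3],c[4]
def ln(im,n,P):
    q=proj(n,world(c,P)).round(1)
    cv2.polylines(im,[(q*8).astype(int).reshape(-1,1,2)],True,(255,255,0),1,cv2.LINE_AA,3)
o=[]
for n,(x,y,w,h) in {"top":(195,170,180,200),"scene":(265,90,190,250)}.items():
    im=cv2.imread(f"pics/{n}0.png")
    for z in(0,.09): ln(im,n,[[.105,-.115,z],[.105,.115,z],[-.105,.115,z],[-.105,-.115,z]])
    ln(im,n,[pan(.105,0,th),pan(.105,.228,th),pan(-.105,.228,th),pan(-.105,0,th)])
    ln(im,n,[flap(-.088,0,a),flap(-.088,.075,a),flap(.088,.075,a),flap(.088,0,a)])
    k=im[y:y+h,x:x+w];o.append(cv2.resize(k,(int(w*600/h)*1,600) if n=="scene" else (340,378)))
o[0]=cv2.copyMakeBorder(o[0],0,222,0,0,cv2.BORDER_CONSTANT)
cv2.imwrite("pics/ov.png",np.hstack(o)[:, :800])
E
```

```text
[ 0.55056604  0.03760552 -0.05446657  1.29321795  1.34534326] -3.1207046990392633
[[-4.8, 1.4], [-0.5, 0.3], [-0.7, 2.1], [-1.3, 0.3], [0.3, 3.2], [2.3, 0.1], [-0.2, 0.1], [0.2, -0.2], [-1.2, 0.4], [0.1, 1.1], [-1.5, 2.1], [1.3, 0.1], [0.7, 0.1]]
flapedge [0.476, 0.042, 0.16] hinge [0.46, 0.043, 0.087] paneledge [0.554, 0.093, 0.311] -x corner [0.449, 0.098, 0.311] grip shut [0.58, -0.037, 0.125] fast pt now [0.588, 0.12, 0.274]
```

View pics/ov.png

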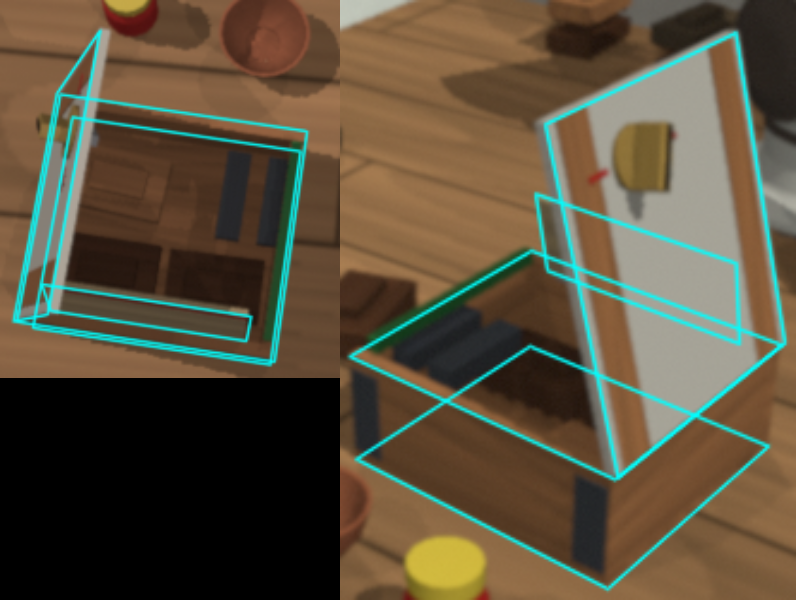

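The overlay matches the picture (case at 0.551, 0.038, yaw -3.1°). Next I move in front of the flap with the fingers shut.

```bash
python3 -m jog '[[[0.16,-0.8,0,-1,0],[0.16,-0.8,0,-1,0],[0.16,-0.8,0,-1,0],[0.16,-0.8,0,-1,0],[0.16,-0.8,0,-1,0],[0.16,-0.8,0,-1,0]]]'
python3 -m jog '[[[0.16,-0.8,0,-1,0],[0.16,-0.8,0,-1,0],[0.16,-0.8,0,-1,0],[0.16,-0.8,0,-1,0],[0.16,-0.8,0,-1,0],[0.16,-0.8,0,-1,0],[0,0,0,-1,0],[0,0,0,0,0]]]'
```

```text
time: 0.7
ee_pos: [0.2909, 0.2518, 0.231]
tcp_rot: [-180.0, 0.0, 123.6]
wrist_force: [0.4, -0.3, -0.2]
opening: 0.0001
grasp_force: 0.0
time: 1.5
ee_pos: [0.339, 0.0122, 0.2311]
tcp_rot: [-180.0, -0.0, 88.5]
wrist_force: [-0.5, 0.1, 0.3]
opening: 0.0002
grasp_force: 0.0
```

```bash
python3 -m jog '[[[0.6,0,-0.57,0,0],[0.6,0,-0.57,0,0],[0.6,0,-0.57,0,0],[0.33,0,0,0,0],[0.33,0,0,0,0],[0.34,0,-0.12,0,0]]]'
python3 -m jog '[[[0.24,0,-0.2,0,0],[0.1,0,-0.12,0,0],[0.1,0,-0.12,0,0],[0.06,0,-0.15,0,0],[0.05,0,-0.14,0,0],[0.03,0,-0.15,0,0],[0.02,0,-0.13,0,0],[0,0,0,0,0]]]'
python3 - <<'E'
from workcell import camera
import cv2
cv2.imwrite("pics/t2.png",cv2.resize(camera("top")[170:370,195:375],None,fx=2.5,fy=2.5))
E
```

```text
time: 2.1
ee_pos: [0.4794, 0.0147, 0.1396]
tcp_rot: [-180.0, 0.0, 89.1]
wrist_force: [-1.6, -0.2, 0.6]
opening: 0.0003
grasp_force: 0.7
time: 2.9
ee_pos: [0.5085, 0.0133, 0.0881]
tcp_rot: [-179.9, 0.0, 88.8]
wrist_force: [0.4, 1.0, -0.2]
opening: 0.0001
grasp_force: 0.0
```

View pics/t2.png

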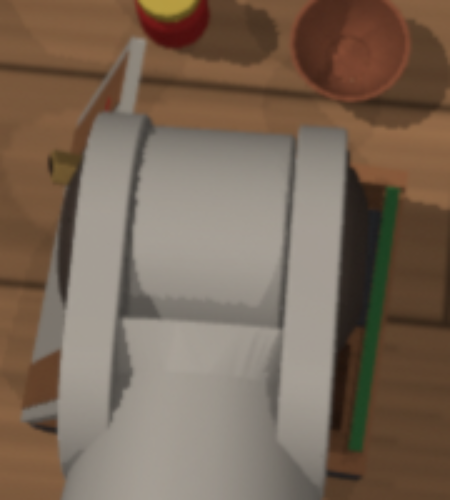

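The arm hides the flap. I press down in small steps until I feel the stop.

```bash
python3 -m jog '[[[0,0,-0.04,0,0],[0,0,0,0,0]]]'|grep -E "pos|force"; python3 -m jog '[[[0,0,-0.03,0,0],[0,0,0,0,0]]]'|grep -E "pos|force"; python3 -m jog '[[[0,0,-0.03,0,0],[0,0,0,0,0]]]'|grep -E "pos|force"
```

```text
ee_pos: [0.5091, 0.0133, 0.0876]
wrist_force: [-0.2, -0.2, -1.0]
grasp_force: 0.0
ee_pos: [0.5093, 0.0134, 0.0874]
wrist_force: [-4.9, 0.0, 12.1]
grasp_force: 6.0
ee_pos: [0.5093, 0.0134, 0.0872]
wrist_force: [-9.0, -0.3, 23.2]
grasp_force: 11.3
```

The flap bottoms out at z≈0.0875. Next: waypoints for the cover push.

```bash
python3 - <<'E'
from h import *
c=np.load("c.npy");prev=None
for th in [1.293,1.2,1.1,1.0,.9,.8,.7,.6,.5,.4,.3,.2,.1]:
    P=np.array(pan(-.035,.2,th))+[0,.012,0];w=world(c,P)[0]
    print(th,w.round(3),None if prev is None else ((w-prev)/.05).round(2));prev=w
E
python3 -m jog '[[[0,0,0.6,0,0],[-0.2,0,0.8,0,0],[-0.6,0,0.8,0,0],[-0.9,0,0.2,0,0],[-0.9,0,0,0,0],[-0.8,0,0,0,0]]]'
python3 - <<'E'
from workcell import camera
import cv2
cv2.imwrite("pics/t3.png",cv2.resize(camera("top")[170:370,195:375],None,fx=2,fy=2))
E
```

```text
1.293 [0.52  0.114 0.285] None
1.2 [0.519 0.096 0.279] [-0.02 -0.36 -0.1 ]
1.1 [0.518 0.078 0.272] [-0.02 -0.37 -0.15]
1.0 [0.517 0.06  0.263] [-0.02 -0.35 -0.19]
0.9 [0.516 0.043 0.252] [-0.02 -0.33 -0.22]
0.8 [0.515 0.028 0.239] [-0.02 -0.31 -0.25]
0.7 [0.514 0.014 0.225] [-0.02 -0.28 -0.28]
0.6 [0.514 0.001 0.21 ] [-0.01 -0.25 -0.31]
0.5 [ 0.513 -0.01   0.193] [-0.01 -0.22 -0.33]
0.4 [ 0.512 -0.019  0.175] [-0.01 -0.19 -0.35]
0.3 [ 0.512 -0.027  0.157] [-0.01 -0.15 -0.37]
0.2 [ 0.512 -0.033  0.138] [-0.01 -0.11 -0.38]
0.1 [ 0.511 -0.037  0.118] [-0.   -0.08 -0.39]
time: 4.15
ee_pos: [0.3375, 0.0133, 0.2047]
tcp_rot: [179.9, -0.0, 88.8]
wrist_force: [0.2, 0.7, 2.0]
opening: 0.0
grasp_force: 0.0
```

View pics/t3.png

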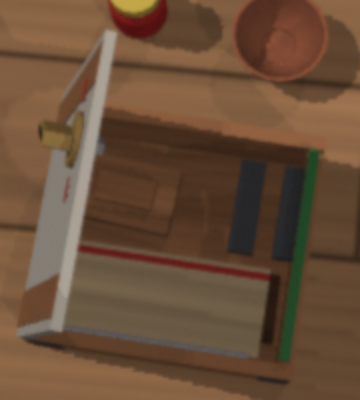

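The flap lies flat, its red stripe at (175,258). Now around to the cover's outer side and push it down along the arc.

```bash
python3 -m jog '[[[-0.1,0.8,0.4,0,0],[0,0.98,0.4,0,0],[0,0.98,0.4,0,0],[0,0.98,0.4,0,0],[0,0.98,0,0,0],[0.2,0.22,0,0,0],[0.7,0,0,0,0],[0.7,0,0,0,0]]]'
python3 -m jog '[[[0.7,0,0,0,0],[0.7,0,0,0,0],[0.73,-0.2,0,0,0],[0,-0.6,0,0,0],[0,-0.6,0,0,0],[0,-0.6,0,0,0],[0,0,0,0,0]]]'
```

```text
time: 5.0
ee_pos: [0.4147, 0.2533, 0.2812]
tcp_rot: [180.0, -0.0, 88.9]
wrist_force: [0.2, 1.3, 0.6]
opening: 0.0001
grasp_force: 0.0
time: 5.7
ee_pos: [0.5207, 0.1495, 0.2813]
tcp_rot: [180.0, 0.0, 88.6]
wrist_force: [0.9, 1.1, -0.8]
opening: -0.0
grasp_force: 0.0
```

```bash
python3 -m jog '[[[0,-0.35,0,0,0],[0,-0.35,0.05,0,0],[-0.02,-0.36,-0.1,0,0],[-0.02,-0.37,-0.15,0,0],[-0.02,-0.35,-0.19,0,0],[-0.02,-0.33,-0.22,0,0],[-0.02,-0.31,-0.25,0,0],[0,0,0,0,0]]]'|grep -E "pos|force"
python3 -m jog '[[[-0.02,-0.28,-0.28,0,0],[-0.01,-0.25,-0.31,0,0],[-0.01,-0.22,-0.33,0,0],[-0.01,-0.19,-0.35,0,0],[-0.01,-0.15,-0.37,0,0],[0,-0.06,-0.19,0,0],[0,-0.06,-0.19,0,0],[0,0,0,0,0]]]'|grep -E "pos|force"
python3 -m jog '[[[0,-0.04,-0.15,0,0],[0,-0.03,-0.1,0,0],[0,0,0,0,0],[0,0,0,0,0]]]'|grep -E "pos|force"
```

```text
ee_pos: [0.5151, 0.0303, 0.2365]
wrist_force: [0.4, -1.0, -0.2]
grasp_force: 0.0
ee_pos: [0.5124, -0.029, 0.1362]
wrist_force: [0.1, 1.0, 0.6]
grasp_force: 0.0
ee_pos: [0.5126, -0.0327, 0.1246]
wrist_force: [0.2, 0.9, -0.5]
grasp_force: 0.0
```

```bash
python3 -m jog '[[[0,0,0.5,0,1],[0.1,0,0.6,0,1],[0.4,0,0.6,0,1],[0.4,0,0.6,0,1],[0.4,0,0.2,0,1],[0,0,0,0,1],[0,0,0,0,1]]]'
python3 - <<'E'
from workcell import camera,sensors
import cv2
o=sensors.get_obs();print(o["ee_pos"],o["tcp_rot"])
im=camera("wrist");cv2.imwrite("pics/w1.png",im)
E
```

```text
time: 8.4
ee_pos: [0.5775, -0.0327, 0.249]
tcp_rot: [-180.0, -0.0, 88.8]
wrist_force: [0.1, 0.2, 0.7]
opening: 0.0854
grasp_force: 0.0
[ 0.57750929 -0.03269675  0.24900585] [-1.79955464e+02 -1.56431470e-03  8.87754495e+01]
```

View pics/w1.png

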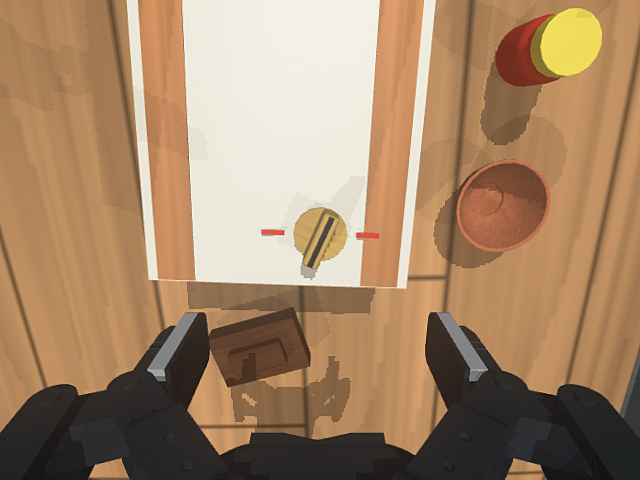

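The cover lies down. Red marks at (272,232) and (368,236), slot from (331,218) to (313,262). Fixing the angle and centre:

```bash
cat >> h.py <<'E'
from scipy.spatial.transform import Rotation as Ro
def wray(uv,z,pos,rot):
    p=camera_params("wrist");M=np.array(p["tool_from_camera"]);R=Ro.from_euler("xyz",rot,degrees=True).as_matrix()
    d=(np.array(uv)-[p["cx"],p["cy"]])/[p["fx"],p["fy"]];s=d.copy()
    for _ in range(20): s=d/(1+p["k1"]*(s@s))
    D=R@M[:3,:3]@[*s,1];O=R@M[:3,3]+pos;return O+D*(z-O[2])/D[2]
E
python3 - <<'E'
from h import *
P=[.5775,-.0327,.249];r=[180,0,88.78]
f=lambda u,v,z:wray((u,v),z,P,r)
A,B=f(272,232,.107),f(368,236,.107);C,D=f(331,218,.134),f(313,262,.134)
an=lambda a,b:np.rad2deg(np.arctan2(*(b-a)[1::-1]))
print(A,B,(A+B)/2,an(A,B));print(C,D,(C+D)/2,an(D,C))
c=np.load("c.npy");print(world(c,pan(.033,.184,.05,.026)))
print([f(*q,.1) for q in [(150,279),(406,288)]],world(c,[pan(-.105,.228,.05),pan(.105,.228,.05)]))
E
```

```text
[ 0.54238132 -0.03941902  0.107     ] [ 0.61753602 -0.04430508  0.107     ] [ 0.57995867 -0.04186205  0.107     ] -3.7197566217193616
[ 0.58774769 -0.02195516  0.134     ] [ 0.57435069 -0.05468206  0.134     ] [ 0.58104919 -0.03831861  0.134     ] 67.73790258126256
[[ 0.57957183 -0.03655411  0.12516367]]
[array([ 0.43643059, -0.08049285,  0.1       ]), array([ 0.65153964, -0.0932283 ,  0.1       ])] [[ 0.43933515 -0.07381957  0.10938525]
 [ 0.64902373 -0.0852519   0.10938525]]
```

Fastener at (0.580,-0.039), slot 71° counter-clockwise of the marks. Align, lower and grip.

```bash
python3 -m jog '[[[0.06,-0.13,0,-0.84,1],[0,0,-0.4,-0.84,1],[0,0,-0.5,-0.84,1],[0,0,-0.5,-0.84,1],[0,0,-0.5,-0.84,1],[0,0,-0.5,0,1],[0,0,-0.24,0,1],[0,0,0,0,1]]]'
python3 -m jog '[[[0,0,0,0,0],[0,0,0,0,0],[0,0,0,0,0],[0,0,0,0,0],[0,0,0,0,0],[0,0,0,0,0],[0,0,0,0,0],[0,0,0,0,0]]]' 30; python3 -c "
from workcell import sensors;print(sensors.get_obs()['q'])"
```

```text
time: 9.25
ee_pos: [0.579, -0.0392, 0.1157]
tcp_rot: [-179.8, 0.1, 67.8]
wrist_force: [-0.1, 0.1, 0.6]
opening: 0.0851
grasp_force: 0.0
time: 10.05
ee_pos: [0.5797, -0.0391, 0.1176]
tcp_rot: [-179.9, 0.0, 67.8]
wrist_force: [-5.9, 0.2, 2.9]
opening: 0.0112
grasp_force: 33.9
[-3.86471156e+00  8.55387224e+00  1.42974236e+00  8.29736693e+01
  3.51254420e-03  1.08363979e+02]
```

Gripping holds, but q6 would reach 179.5° at the end of this turn. I'll release and take the half-turn-equivalent grasp.

```bash
python3 -m jog '[[[0,0,0,0,1],[0,0,0,0,1],[0,0,0,0,1],[0,0,0,0,1],[0,0,0.4,0,1],[0,0,0.4,0,1],[0,0,0.4,1,1],[0,0,0,1,1]]]'|grep -E "opening|pos"
for i in 1; do python3 -m jog '[[[0,0,0,1,1],[0,0,0,1,1],[0,0,0,1,1],[0,0,0,1,1],[0,0,0,1,1],[0,0,0,1,1],[0,0,0,1,1],[0,0,0,1,1]]]' >/dev/null; python3 -m jog '[[[0,0,0,1,1],[0,0,0,1,1],[0,0,0,1,1],[0,0,0,1,1],[0,0,0,1,1],[0,0,0,1,1],[0,0,0,1,1],[0,0,0,1,1]]]'>/dev/null; python3 -m jog '[[[0,0,0,1,1],[0,0,0,1,1],[0,0,0,1,1],[0,0,0,1,1],[0,0,0,1,1],[0,0,0,1,1],[0,0,0,1,1],[0,0,0,1,1]]]'>/dev/null; python3 -m jog '[[[0,0,0,1,1],[0,0,0,1,1],[0,0,0,1,1],[0,0,0,1,1],[0,0,0,1,1],[0,0,0,1,1],[0,0,0,1,1],[0,0,0,1,1]]]'; done
python3 -m jog '[[[0,0,0,1,1],[0,0,0,1,1],[0,0,0,0,1],[0,0,0,0,1]]]'; python3 -c "
from workcell import sensors;print(sensors.get_obs()['q'])"
```

```text
ee_pos: [0.5817, -0.0393, 0.1806]
opening: 0.0856
time: 14.05
ee_pos: [0.5807, -0.0393, 0.1774]
tcp_rot: [-180.0, 0.0, -122.0]
wrist_force: [0.7, -0.7, 0.3]
opening: 0.0854
grasp_force: 0.0
time: 14.45
ee_pos: [0.5806, -0.0393, 0.1775]
tcp_rot: [-180.0, -0.0, -112.4]
wrist_force: [-0.2, 0.4, 0.7]
opening: 0.0855
grasp_force: 0.0
[-3.87010847e+00  8.59945725e+00  8.07894793e+00  8.94769664e+01
 -1.65048005e-03 -7.14957467e+01]
```

```bash
python3 -m jog '[[[-0.02,0.01,-0.5,0,1],[0,0,-0.5,0,1],[0,0,-0.2,0,1],[0,0,0,0,0],[0,0,0,0,0],[0,0,0,0,0],[0,0,0,0,0],[0,0,0,0,0]]]' 30 && python3 -m jog '[[[0,0,0,0,0],[0,0,0,0,0],[0,0,0,-0.5,0],[0,0,0,-0.5,0],[0,0,0,-0.5,0],[0,0,0,-0.5,0]]]' 40
```

```text
time: 15.25
ee_pos: [0.5799, -0.0388, 0.1182]
tcp_rot: [-179.9, 0.0, -112.2]
wrist_force: [-3.4, 1.6, 1.9]
opening: 0.0122
grasp_force: 3.3
time: 15.85
ee_pos: [0.5797, -0.0388, 0.118]
tcp_rot: [-180.0, 0.0, -122.3]
wrist_force: [-2.0, 1.8, 4.5]
opening: 0.0108
grasp_force: 44.3
```

```bash
python3 -m jog '[[[0,0,0,-0.9,0],[0,0,0,-0.9,0],[0,0,0,-0.9,0],[0,0,0,-0.9,0],[0,0,0,-0.9,0],[0,0,0,-0.9,0],[0,0,0,-0.9,0],[0,0,0,-0.9,0]]]' && python3 -m jog '[[[0,0,0,-0.9,0],[0,0,0,-0.9,0],[0,0,0,-0.9,0],[0,0,0,-0.9,0],[0,0,0,-0.9,0],[0,0,0,-0.5,0],[0,0,0,0,0],[0,0,0,0,0]]]'
```

```text
time: 16.65
ee_pos: [0.5798, -0.0389, 0.1179]
tcp_rot: [-180.0, 0.0, -158.4]
wrist_force: [-1.2, 0.1, 2.6]
opening: 0.0109
grasp_force: 45.1
time: 17.45
ee_pos: [0.5797, -0.0389, 0.1177]
tcp_rot: [-180.0, 0.0, 176.8]
wrist_force: [-1.9, -1.1, 2.8]
opening: 0.0111
grasp_force: 45.6
```

```bash
python3 -m jog '[[[0,0,0,0,1],[0,0,0,0,1],[0,0,0,0,1],[0,0,0,0,1],[0,0,0.5,0,1],[0,0,0.7,0,1],[0,0,0.7,0,1],[-0.2,0,0.7,0,1]]]'>/dev/null; python3 -m jog '[[[0,0,0,0,0],[0,0,0,0,0],[0,0,0,0,0]]]' 
python3 - <<'E'
from workcell import camera,sensors
import cv2
o=sensors.get_obs();print(o["ee_pos"],o["tcp_rot"])
im=camera("wrist");cv2.imwrite("pics/w2f.png",im);cv2.imwrite("pics/w2.png",cv2.resize(im[100:400,120:520],None,fx=2,fy=2))
E
```

```text
time: 18.55
ee_pos: [0.5694, -0.0387, 0.2463]
tcp_rot: [180.0, -0.1, 176.8]
wrist_force: [-0.6, 0.4, 0.5]
opening: 0.0438
grasp_force: 0.0
[ 0.56944312 -0.03872427  0.24627536] [ 1.79996919e+02 -8.38188857e-02  1.76771683e+02]
```

View pics/w2.png

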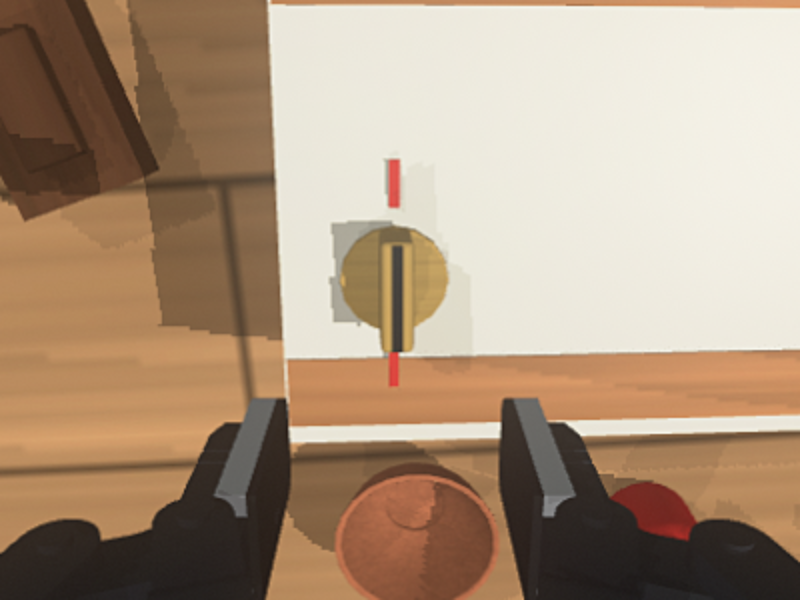

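The slot (398, 247–350) is parallel to and in line with the red marks at column 394. Next I press with shut fingers just beside the fastener.

```bash
python3 -m jog '[[[-0.6,-0.06,0,0,0],[0,0,-0.6,0,0],[0,0,-0.7,0,0],[0,0,-0.7,0,0],[0,0,-0.6,0,0],[0,0,0,0,0],[0,0,0,0,0]]]'
for i in 1; do python3 -m jog '[[[0,0,-0.06,0,0],[0,0,-0.06,0,0],[0,0,0,0,0]]]'|grep -E "pos|wrist"; python3 -m jog '[[[0,0,-0.06,0,0],[0,0,0,0,0]]]'|grep -E "pos|wrist";python3 -m jog '[[[0,0,-0.04,0,0],[0,0,0,0,0]]]'|grep -E "pos|wrist";done
```

```text
time: 19.3
ee_pos: [0.5392, -0.0417, 0.1174]
tcp_rot: [180.0, -0.1, 176.8]
wrist_force: [0.2, -0.6, 0.9]
opening: -0.0
grasp_force: 0.0
ee_pos: [0.5399, -0.0418, 0.112]
wrist_force: [0.0, -0.7, -0.1]
ee_pos: [0.5395, -0.0418, 0.1083]
wrist_force: [-0.1, -0.0, 0.4]
ee_pos: [0.5397, -0.0418, 0.1067]
wrist_force: [0.0, -0.3, 2.5]
```

```bash
for i in 1; do python3 -m jog '[[[0,0,-0.06,0,0],[0,0,0,0,0]]]'|grep -E "pos|wrist"; python3 -m jog '[[[0,0,-0.06,0,0],[0,0,0,0,0]]]'|grep -E "pos|wrist";python3 -m jog '[[[0,0,-0.04,0,0],[0,0,0,0,0]]]'|grep -E "pos|wrist";done
```

```text
ee_pos: [0.5397, -0.042, 0.1038]
wrist_force: [-0.1, -1.1, 4.3]
ee_pos: [0.5397, -0.0422, 0.1009]
wrist_force: [-1.2, -2.1, 5.9]
ee_pos: [0.5397, -0.0423, 0.0991]
wrist_force: [-2.5, -3.5, 8.1]
```

```bash
for i in 1; do python3 -m jog '[[[0,0,-0.03,0,0],[0,0,0,0,0]]]'|grep -E "pos|wrist"; python3 -m jog '[[[0,0,-0.02,0,0],[0,0,0,0,0]]]'|grep -E "pos|wrist";python3 -m jog '[[[0,0,-0.02,0,0],[0,0,0,0,0]]]'|grep -E "pos|wrist";done
```

```text
ee_pos: [0.5397, -0.0423, 0.098]
wrist_force: [-3.3, -1.6, 9.8]
ee_pos: [0.5398, -0.0423, 0.0979]
wrist_force: [-6.6, -3.0, 15.3]
ee_pos: [0.5398, -0.0423, 0.0979]
wrist_force: [-9.3, -2.4, 23.6]
```

The cover stops hard at z = 0.0979, with 24 N held. Final look, then hold.

```bash
python3 -m jog '[[[0,0,0,0,0],[0,0,0,0,0],[0,0,0,0,0],[0,0,0,0,0],[0,0,0,0,0]]]'
python3 - <<'E'
from workcell import camera
import cv2,numpy as np
a=cv2.resize(camera("scene")[140:380,215:470],(425,400));b=cv2.resize(camera("wrist"),(375,281))
b=cv2.copyMakeBorder(b,0,119,0,0,cv2.BORDER_CONSTANT)
cv2.imwrite("pics/fin.png",np.hstack([a,b]))
E
```

```text
time: 21.7
ee_pos: [0.5398, -0.0423, 0.0979]
tcp_rot: [-179.9, 0.2, 176.7]
wrist_force: [-8.5, -2.8, 22.7]
opening: 0.0001
grasp_force: 11.3
```

View pics/fin.png

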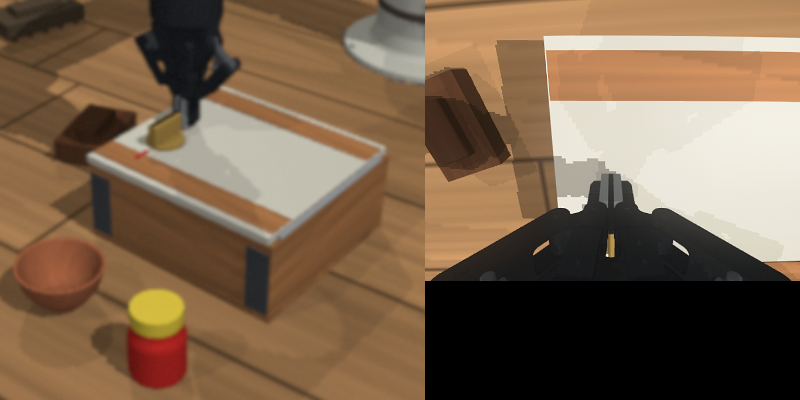

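The cover sits flush on the rim with the fingers pressing beside the fastener at about (165,130). The block, bowl and jar have not moved.

```bash
python3 -c "
from workcell import ticket;print(ticket.job_done())"
```

```text
the job is handed in; nothing more can be done
None
```

The job is handed in: flap folded down first, cover closed over it, fastener lined up with the red marks, and the cover held flush on the rim at about 23 N, with the block, bowl and jar left where they stood.

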